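# Swap the setting gauge for the hinge leaf and hold the hinge ready for its pin

### The job

The setting gauge is standing in the jamb block where the hinge leaf belongs: lift it out and stand it upright in the empty station of the rack, all the way down. Then take the leaf with the single middle knuckle from the rack, lower its knuckle between the two knuckles of the jamb block until the holes line up well enough to take the pin, and finish while still gripping the leaf there, upright and still. Leave the other leaf, with two outer knuckles, and everything else on the bench where they are.

Things in the scene. Friction and masses are not known exactly. Their poses are not given: they have to be found in the camera images.
- jamb: Fixed aluminium jamb block, x -40 to 70, y +-60 mm; origin on the bench right below the hinge holes. Flat land at z = 50 mm. A steel leaf lies on its raised half (x 16 to 70, top at 61.5 mm) and carries two round knuckles, 18 mm outside, 9 mm holes, at y -40 to -20 and 20 to 40 mm (gap 40 mm); their axis runs along y at x = 0, z = 59 mm, their tops at 68 mm. Nothing overhangs
- jamb_bore (a point): Point on the jamb block's hinge axis midway between its two knuckles, 59 mm above the bench; its y is the hinge axis. The middle of the leaf's hole has to come here. The land is 9 mm below, so a leaf whose knuckle just touches the land is at the right height
- leaf: Loose leaf, 0.14 to 0.28 kg: steel plate 5 (x) x 84 (y) x 62 mm tall, from 22 to 84 mm above the origin, with one round knuckle, 18 mm outside, 9 mm hole, 34 mm long, mid lower edge. Origin under the knuckle, z up the plate. Stands knuckle down in a rack station, may lean up to 0.1 rad; falls over if let go on the land. Pinch it across its thickness from above, mid width; the pads square it
- leaf_bore (a point): Middle of the hole in the leaf's knuckle, 9 mm above the leaf's origin; its y is the hole axis.
- gauge: Loose setting gauge, 0.25 kg: steel plate 5 (x) x 84 (y) x 62 mm tall, from 22 to 84 mm above the origin, with a solid square foot 24 (x) x 34 (y) x 22 mm tall and no hole. Origin in the middle of the foot's underside, z up. Starts standing on the land of the jamb block between the knuckles. Pinch it like the leaf
- other: Another loose leaf, which stays where it is in a rack station: steel plate 5 (x) x 84 (y) x 62 mm tall, from 22 to 84 mm above the origin, with two round knuckles at y -38 to -20 and 20 to 38 mm and none in the middle. Origin level with the underside of its knuckles
- rack: Fixed black rack 230 (x) x 114 (y) mm, origin under its middle; floor 6 mm above the bench. Three stations at x -70, 0, 70 mm, plates facing along x. Side posts 36 mm wide (inner faces y +-47, top 60) have rib pairs reaching in to y +-35: plate edges stand in the 8 mm grooves between ribs, 28 to 60 mm above the bench, with funnels about 28 mm wide at 72 mm. Fingers fit between the ribs (70 mm)
- spare: Thin grey strip 20 x 50 mm on the rack floor that marks the empty station, drawn only; origin in the middle of that station, on the rack floor (6 mm above the bench); axes parallel to the rack's. The gauge's origin belongs here.
- pot: Bystander: white lidded pot, 44 mm across, 40 mm tall, origin under its middle.
- pin: Bystander: the steel hinge pin lying on the bench, 6 mm thick, 106 mm long with a 10 mm head, along its x; stays where it is.
- driver: Bystander: screwdriver 170 mm long, lying at the side.
- brush: Bystander: brush 150 mm long, lying at the side.
- carton: Bystander: small carton 50 x 60 x 70 mm tall, beyond the pin.

How it is judged:
By the outcome, as a careful person would: the job done as asked, in the order asked, and still so for the second after the job is handed in, while the arm keeps its last pose, push and grip.
It also fails if it takes over 61 s, if anything falls off the work surface, if the arm or the gripper's body presses on something with over 40 N, if the wrist force passes 120 N, or if a joint passes its speed limit or range.

### The arm

A 7-joint arm with a two-finger parallel gripper is mounted at the origin on the work surface. World frame = base frame: x ahead of the robot, y to its left, z up, the work surface at z = 0. Lengths are in m, angles in rad, forces in N, time in s.
With the tool pointing down it reaches from about 0.425 to 0.875 m from the base axis. Payload 4.7 kg.
Tool frame: the origin (TCP) lies on the centre line of the jaws, within the pads' length; the fingertips stand 19 mm ahead of it and the grasp point (between the pads) is the TCP; x points along the fingers, z is the direction in which the jaws open and shut, and the axes are right-handed (so a half turn about x gives the same grasp; the last joint's range is limited). The gripper opens to 87 mm and grips with 3 to 60 N. Pads are 19 mm wide; open, the fingers measure 117 mm over their backs; the gripper's body (75 mm by 190 mm) begins 51 mm behind the grasp point.
Start: joints at [1.136, 0.321, -0.07, 1.45, 0.023, 1.371, -0.057], TCP at [0.282, -0.586, 0.242] pointing down, gripper open.
Joint ranges: [-2.86, 2.86], [-0.3, 2.09], [-1.38, 1.24], [0.06, 2.45], [-1.56, 4.7], [0.09, 2.05], [-2.69, 2.69]. Speed limits (rad/s): [2.57, 2.57, 3.14, 3.14, 3.14, 3.14, 3.14].

### API

Orientations are given as a rotation vector (axis times angle).
In Python, from bench import get_state, get_image, camera_info, close_job gives the robot as it stands.
- The arm moves only by the tool jog_arm, never from a script. Its argument "targets" is a list of rows, each a list of 7 numbers: the turn, a rotation vector about the tool's x, y, z in degrees, then the shift along the tool's x, y, z in cm, then the finger opening in cm, from 0 to 8.7. In form: [[wx, wy, wz, tx, ty, tz, jaw], ...]. A call has 1 to 10 rows; each row shifts and turns the commanded pose from where the row before left it, along the tool's axes as they then stand; what a row does not reach is not made up. A row lasts 1/8 s, in which the tool goes at most 62.5 mm and 10.7 degrees, less where a joint would pass 70% of its speed; a pose out of reach is approached as far as the arm can. A call is refused whole if a number of a shift passes 6.25 or a number of a turn 10.7, either way. A call with a gripper value outside its range is refused whole. The fingers move at their own pace and stop on an object; "squeeze" is the grip in N (left out, the last holds). Time passes only in rows, so rows that do not move let the fingers close. It gives the time, the measured TCP pose, the force and the opening at its end, in the units of the state.
- get_state(): the state, without advancing time (a new reading comes with each control period).
- get_image(name): name is "scene" or "top" or "wrist"; returns (picture, depth): 420x560x3 uint8, red, green, blue; 420x560 float32, m along the optical axis (not along the pixel's ray), 0 where there is no reading.
- camera_info(name): a dict with "intrinsics" (3x3 intrinsics, pixels), "k1" (the pictures are not rectified: a ray, as slopes to the right and down, at radius r is drawn at 1 + k1 r^2 times it, then the intrinsics apply), "world_from_camera" (4x4, takes a point from camera to world coordinates); the wrist camera has in their place "mount" (4x4, takes a point from camera to tool coordinates, whose origin is the TCP and whose axes are the tool frame's). Camera axes: x right, y up, looking along -z (the intrinsics and any distortion apply to the point x, -y, -z); pixel columns grow to the right and rows downward; lengths in m; the calibration is good to about 2 mm. A picture is of the moment at which its call begins: read the wrist's pose just before it. camera_info takes no time and is no camera call.
- close_job(): hands the job in, once; it reports no verdict.
The state is a dict: "time": time; "joint_positions": joint angles; "qd": joint speeds; "joint_torque": joint torques, N m; "position": TCP position; "tool_rot": TCP orientation; "ft_force": force on the tool from outside, world axes, zero at the start; "torque": the same for the moment, N m; "grip_width": opening from 0.0 (shut) to 1.0 (fully open).
Only numpy, scipy, OpenCV 4.12 (cv2) and the standard library are available. Lean on these libraries where they do the work, as an engineer would, in place of code of your own. Each camera call takes 0.05 s, during which the arm holds its last target.

## Working session

There is one attempt and no reset: what is moved stays moved. The work goes in short steps, Python scripts to look and compute and a tool call to move; the robot and the scene stay as the last step left them, time stands still between calls to the robot, and variables do not carry over. Pictures are saved under pics/ and viewed, and the job is handed in when it is done.

Besides the shell and the picture viewer there is one more tool, called after ">>>" as name(argument=value, ...), one argument or row to a line, values as JSON. jog_arm: Moves the arm, as the interface text tells. Its arguments: {"type":"object","properties":{"targets":{"type":"array"},"squeeze":{"type":"number"}},"required":["targets"]}

```bash
mkdir -p pics; ls; cat > h.py <<'E'
import numpy as np, cv2
from scipy.spatial.transform import Rotation as R
from bench import get_state,get_image,camera_info
def save(n,im): cv2.imwrite('pics/'+n+'.png',im[:,:,::-1])
def cam(name,st=None):
    c=camera_info(name)
    if name=='wrist':
        T=np.eye(4);T[:3,:3]=R.from_rotvec(st['tool_rot']).as_matrix();T[:3,3]=st['position']
        W=T@np.array(c['mount'])
    else: W=np.array(c['world_from_camera'])
    return np.array(c['intrinsics']),c['k1'],W
def ray(C,uv):
    K,k1,W=C
    d=np.array([k1,0,0,0],float)
    p=cv2.undistortPoints(np.array(uv,float).reshape(-1,1,2),K,d).reshape(-1,2)
    v=np.c_[p[:,0],-p[:,1],-np.ones(len(p))]
    return W[:3,3],v@W[:3,:3].T
def onz(C,uv,z):
    o,d=ray(C,uv); return o+d*((z-o[2])/d[:,2])[:,None]
def cloud(C,dep):
    h,w=dep.shape;u,v=np.meshgrid(np.arange(w),np.arange(h))
    o,d=ray(C,np.c_[u.ravel(),v.ravel()])
    P=o+d*dep.ravel()[:,None]; P[dep.ravel()==0]=np.nan
    return P.reshape(h,w,3)
E
python3 - <<'E'
from h import *
s=get_state();print(s)
for n in ['scene','top','wrist']:
    s=get_state();im,d=get_image(n);save(n+'0',im);np.savez('pics/'+n+'0.npz',im=im,d=d,p=s['position'],r=s['tool_rot'])
    print(n,camera_info(n))
E
```

```text
pics
{'time': 0.0, 'joint_positions': array([ 1.13611609,  0.32185407, -0.07005797,  1.4516907 ,  0.0226363 ,
        1.3707919 , -0.05685953]), 'qd': array([-8.48718848e-05, -6.94744318e-04, -1.00577275e-03, -1.28665048e-03,
        5.88712738e-04, -1.22585815e-03, -8.61362290e-05]), 'joint_torque': array([ 1.23950493e-03, -4.91287851e+01, -4.03015343e-01, -3.12522840e+01,
       -6.39176066e-02,  4.36769729e-02,  1.66521213e-04]), 'position': array([ 0.28171685, -0.58519738,  0.24043322]), 'tool_rot': array([ 0.8735319 ,  1.39049103, -0.87202568]), 'ft_force': array([ 0.10105719, -0.2343292 , -0.10837497]), 'torque': array([-0.00926443,  0.01873017, -0.02883516]), 'grip_width': 0.9989423068030322}
scene {'intrinsics': array([[499.97939538,   0.        , 283.35060272],
       [  0.        , 499.97939538, 207.5821984 ],
       [  0.        ,   0.        ,   1.        ]]), 'k1': 0.039458201469723404, 'world_from_camera': array([[-0.51484842, -0.54342471,  0.66303897,  1.30238697],
       [ 0.85712827, -0.3409103 ,  0.38614933,  0.43095197],
       [ 0.01619373,  0.76711782,  0.6413018
[... 403 characters left out ...]
174999, -0.00376072],
       [-0.01240839,  0.09643655,  0.99526179,  1.05404828],
       [ 0.        ,  0.        ,  0.        ,  1.        ]])}
wrist {'intrinsics': array([[345.10606131,   0.        , 277.01961327],
       [  0.        , 345.10606131, 208.70212756],
       [  0.        ,   0.        ,   1.        ]]), 'k1': 0.005804816057208979, 'mount': array([[-7.54457291e-04,  2.53487215e-01, -9.67338443e-01,
        -1.43387215e-01],
       [ 1.27828776e-04,  9.67338735e-01,  2.53487191e-01,
         6.98472746e-02],
       [ 9.99999707e-01,  6.75915710e-05, -7.62218722e-04,
         3.03296194e-04],
       [ 0.00000000e+00,  0.00000000e+00,  0.00000000e+00,
         1.00000000e+00]])}
```

View pics/top0.png

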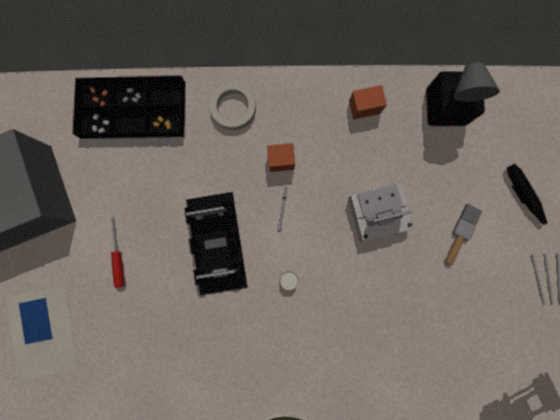

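View pics/scene0.png

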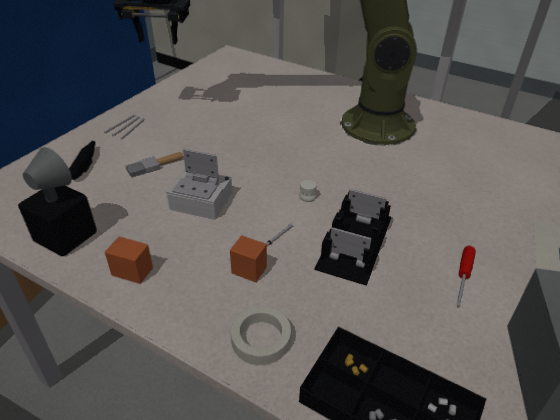

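View pics/wrist0.png

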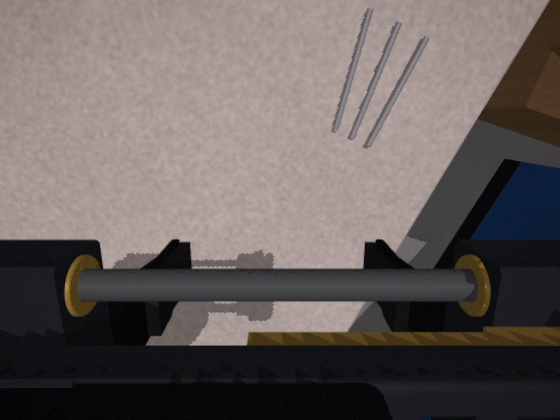

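```bash
python3 - <<'E'
from h import *
a=np.load('pics/scene0.npz')['im'];b=np.load('pics/top0.npz')['im']
f=lambda x:cv2.resize(x,None,fx=4,fy=4,interpolation=cv2.INTER_CUBIC)
save('z1',np.hstack([f(a[185:285,310:400]),f(a[140:240,160:250])]))
save('z2',np.hstack([f(b[185:300,175:255]),f(b[175:290,340:420])]))
E
```

```text
(no output)
```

View pics/z1.png

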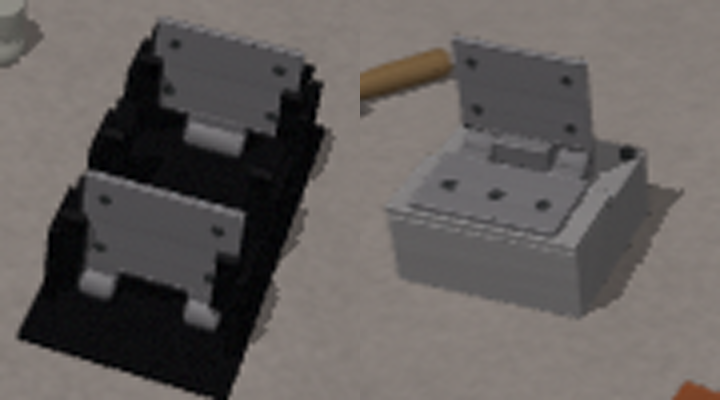

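View pics/z2.png

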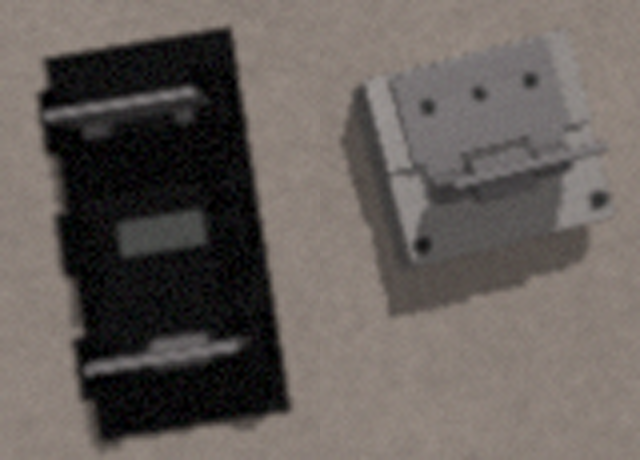

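```bash
python3 - <<'E'
from h import *
z=np.load('pics/top0.npz');im=z['im'];C=cam('top');P=cloud(C,z['d'])
hsv=cv2.cvtColor(im,cv2.COLOR_RGB2HSV)
# noise check
print('bench z',np.nanmedian(P[330:360,200:300,2]),np.nanstd(P[330:360,200:300,2]))
g=im.max(2)
def rect(mask,z,name):
    n,l,s,c=cv2.connectedComponentsWithStats(mask.astype(np.uint8))
    i=1+np.argmax(s[1:,4]);pts=np.argwhere(l==i)[:,::-1]
    W=onz(C,pts,z)[:,:2]
    r=cv2.minAreaRect((W*1000).astype(np.float32));print(name,s[i],W.mean(0),r)
# strip
m=np.zeros(g.shape,bool);m[225:260,195:235]=(g[225:260,195:235]>60);rect(m,0.006,'strip')
# plates by depth
for nm,(r0,r1,c0,c1),zt in [('leaf',(255,290,190,250),.09),('other',(195,225,180,245),.09),('gauge',(195,235,345,420),.134)]:
    Q=P[r0:r1,c0:c1].reshape(-1,3);ok=np.abs(Q[:,2]-zt)<.012;Q=Q[ok]
    r=cv2.minAreaRect((Q[:,:2]*1000).astype(np.float32));print(nm,len(Q),Q.mean(0),r)
# rack dark rect
m=np.zeros(g.shape,bool);m[185:300,180:250]=g[185:300,180:250]<50
rect(m,0.006,'rack')
Q=P[175:250,340:420].reshape(-1,3)
q=Q[np.abs(Q[:,2]-.0615)<.004];print('raised',len(q),cv2.minAreaRect((q[:,:2]*1000).astype(np.float32)))
q=Q[(Q[:,2]>.045)&(Q[:,2]<.075)];print('jamb',len(q),cv2.minAreaRect((q[:,:2]*1000).astype(np.float32)))
E
```

```text
bench z 0.0006906094243721572 0.0019200824112222822
strip [205 238  21  11 160] [0.50769324 0.16205046] ((507.7626953125, 162.1346893310547), (18.190120697021484, 48.221797943115234), 9.679792404174805)
leaf 96 [0.43927152 0.14770486 0.08970724] ((439.0486755371094, 148.34718322753906), (4.878902912139893, 83.11132049560547), 9.135955810546875)
other 111 [0.57662013 0.17161831 0.08863303] ((576.5888061523438, 172.7137908935547), (5.5761284828186035, 84.4508285522461), 9.467270851135254)
gauge 104 [ 0.55877334 -0.22594599  0.13329478] ((558.9959716796875, -226.89231872558594), (5.348411560058594, 82.81498718261719), 13.66637897491455)
rack [ 185  193   62  102 4077] [0.50659008 0.16006006] ((507.2295227050781, 162.60028076171875), (227.0619659423828, 117.64216613769531), 8.834787368774414)
raised 1125 ((581.592041015625, -220.91970825195312), (97.3243637084961, 119.49856567382812), 12.605751037597656)
jamb 2450 ((574.8243408203125, -224.5240936279297), (110.28914642333984, 122.0704574584961), 13.845551490783691)
```

```bash
cat >> h.py <<'E'
def Rd(yaw,flip=0):
    # tool x down, tool z along (cos yaw, sin yaw) (flip -> opposite)
    a=np.radians(yaw+180*flip); z=np.array([np.cos(a),np.sin(a),0]);x=np.array([0,0,-1.]);y=np.cross(z,x)
    return np.c_[x,y,z]
def delta(p,Rt,st=None):
    st=st or get_state();R0=R.from_rotvec(st['tool_rot']).as_matrix()
    w=np.degrees(R.from_matrix(R0.T@Rt).as_rotvec()); t=R0.T@(np.array(p)-st['position'])*100
    tn=Rt.T@(np.array(p)-st['position'])*100
    print('turn',w.round(2),'shift(tool now)',t.round(2),'shift(after turn)',tn.round(2))
E
python3 - <<'E'
from h import *
s=get_state();print(R.from_rotvec(s['tool_rot']).as_matrix().round(3))
for f in (0,1): delta([.558,-.227,.26],Rd(13.7,f))
E
```

```text
[[-0.001  0.901  0.434]
 [ 0.001  0.434 -0.901]
 [-1.    -0.    -0.001]]
turn [-7.799e+01 -7.000e-02 -5.000e-02] shift(tool now) [ -1.9   40.43 -20.3 ] shift(after turn) [-1.93 28.27 35.32]
turn [ 1.0201e+02 -6.0000e-02  8.0000e-02] shift(tool now) [ -1.9   40.43 -20.3 ] shift(after turn) [ -1.93 -28.27 -35.32]
```

```bash
cat >> h.py <<'E'
def plan(p,Rt,n,jaw,st=None):
    st=st or get_state();Rc=R.from_rotvec(st['tool_rot']);Re=R.from_matrix(Rt)
    w=(Rc.inv()*Re).as_rotvec();d=(np.array(p)-st['position'])/n
    for i in range(n):
        t=(Rc*R.from_rotvec(w*i/n)).inv().apply(d)*100
        print(list((np.degrees(w)/n).round(1))+list(t.round(2))+[jaw])
E
python3 -c "
from h import *
plan([.558,-.227,.26],Rd(13.7),8,8.7)"
```

```text
[np.float64(-9.7), np.float64(-0.0), np.float64(-0.0), np.float64(-0.24), np.float64(5.05), np.float64(-2.54), 8.7]
[np.float64(-9.7), np.float64(-0.0), np.float64(-0.0), np.float64(-0.24), np.float64(5.41), np.float64(-1.65), 8.7]
[np.float64(-9.7), np.float64(-0.0), np.float64(-0.0), np.float64(-0.24), np.float64(5.61), np.float64(-0.71), 8.7]
[np.float64(-9.7), np.float64(-0.0), np.float64(-0.0), np.float64(-0.24), np.float64(5.65), np.float64(0.25), 8.7]
[np.float64(-9.7), np.float64(-0.0), np.float64(-0.0), np.float64(-0.24), np.float64(5.52), np.float64(1.21), 8.7]
[np.float64(-9.7), np.float64(-0.0), np.float64(-0.0), np.float64(-0.24), np.float64(5.24), np.float64(2.13), 8.7]
[np.float64(-9.7), np.float64(-0.0), np.float64(-0.0), np.float64(-0.24), np.float64(4.8), np.float64(2.98), 8.7]
[np.float64(-9.7), np.float64(-0.0), np.float64(-0.0), np.float64(-0.24), np.float64(4.23), np.float64(3.75), 8.7]
```

>>> jog_arm(
  targets=[
    [-9.7, 0, 0, -0.3, 5.0, -2.5, 8.7],
    [-9.7, 0, 0, -0.3, 5.4, -1.6, 8.7],
    [-9.7, 0, 0, -0.3, 5.6, -0.7, 8.7],
    [-9.7, 0, 0, -0.3, 5.6, 0.2, 8.7],
    [-9.7, 0, 0, -0.3, 5.5, 1.2, 8.7],
    [-9.7, 0, 0, -0.3, 5.2, 2.1, 8.7],
    [-9.7, 0, 0, -0.2, 4.8, 3.0, 8.7],
    [-9.7, 0, 0, -0.2, 4.2, 3.7, 8.7],
    [0, 0, 0, 0, 0, 0, 8.7],
  ],
)

```text
time: 1.27
position: [0.5603, -0.2238, 0.2636]
tool_rot: [-0.188, 1.56, 0.193]
ft_force: [-0.3, 0.3, 0.1]
grip_width: 0.999
```

```bash
python3 - <<'E'
from h import *
s=get_state();im,d=get_image('wrist');save('w1',im);np.savez('pics/w1.npz',im=im,d=d,position=s['position'],tool_rot=s['tool_rot'])
print(s['position'],s['joint_positions'].round(2),R.from_rotvec(s['tool_rot']).as_matrix().round(3))
delta([.558,-.227,.26],Rd(13.7))
E
```

```text
[ 0.56032059 -0.2237722   0.26357445] [ 0.74  0.25 -0.48  1.53  0.11  1.4   0.5 ] [[ 0.002 -0.241  0.971]
 [ 0.003  0.971  0.241]
 [-1.     0.003  0.002]]
turn [-0.12  0.01 -0.05] shift(tool now) [ 0.33  0.06 -0.04] shift(after turn) [ 0.33  0.06 -0.04]
```

View pics/w1.png

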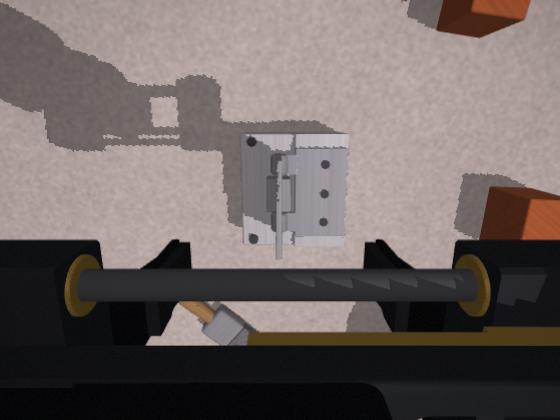

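```bash
python3 - <<'E'
from h import *
z=np.load('pics/w1.npz');im=z['im']
save('w1z',cv2.resize(im[122:262,232:362],None,fx=4.2,fy=4.2,interpolation=cv2.INTER_CUBIC))
C=cam('wrist',z);P=cloud(C,z['d'])
# local frame of jamb estimate
Q=P[110:262,220:370].reshape(-1,3)
def rr(lo,hi,n):
    q=Q[(Q[:,2]>lo)&(Q[:,2]<hi)];r=cv2.minAreaRect((q[:,:2]*1000).astype(np.float32));print(n,len(q),np.median(q[:,2]),r)
rr(.045,.075,'jamb');rr(.057,.066,'raised');rr(.125,.142,'gauge');rr(.046,.053,'land')
u=Q[(Q[:,2]>.045)&(Q[:,2]<.055)];print(np.median(u[:,2]))
E
```

```text
jamb 11239 0.06025396558254015 ((579.9505004882812, -224.13150024414062), (110.35822296142578, 120.1518783569336), 14.02487564086914)
raised 5498 0.061688346626237955 ((592.8653564453125, -220.44793701171875), (82.1861343383789, 119.2354965209961), 14.089187622070312)
gauge 653 0.13407767327204134 ((564.0894775390625, -227.17721557617188), (4.9565229415893555, 83.18968963623047), 13.888511657714844)
land 3880 0.050195115995640444 ((553.776123046875, -230.674072265625), (56.72367858886719, 120.04135131835938), 13.636545181274414)
0.050231410567857654
```

View pics/w1z.png

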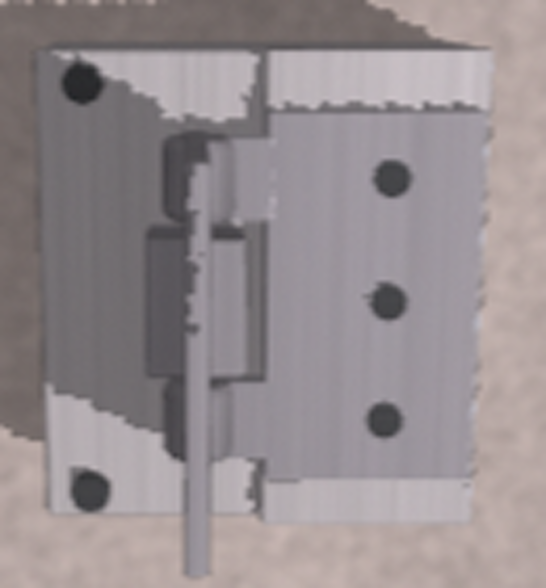

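```bash
python3 -c "
from h import *
delta([.564,-.2272,.165],Rd(13.9))"
```

```text
turn [-0.32  0.01 -0.05] shift(tool now) [ 9.83 -0.11  0.54] shift(after turn) [ 9.83 -0.1   0.54]
```

```bash
python3 -c "
from h import *
print(get_state()['position'],get_state()['time'],get_state()['position'])"
```

```text
[ 0.55853751 -0.22750689  0.26328579] 1.325 [ 0.55853751 -0.22750689  0.26328579]
```

>>> jog_arm(
  targets=[
    [0, 0, 0, 4.9, -0.05, 0.25, 8.7],
    [0, 0, 0, 4.9, -0.05, 0.2, 8.7],
    [0, 0, 0, 0, 0, 0, 8.7],
    [0, 0, 0, 0, 0, 0, 8.7],
    [0, 0, 0, 0, 0, 0, 8.7],
  ],
)

```text
time: 1.95
position: [0.5633, -0.2311, 0.1683]
tool_rot: [-0.184, 1.56, 0.18]
ft_force: [0.5, -0.8, -0.2]
grip_width: 0.998
```

```bash
cat > look.py <<'E'
import sys
from h import *
n=sys.argv[1];cn=sys.argv[2] if len(sys.argv)>2 else 'wrist'
s=get_state();im,d=get_image(cn);save(n,im);np.savez('pics/'+n+'.npz',im=im,d=d,position=s['position'],tool_rot=s['tool_rot'])
s2=get_state();print(s['time'],s['position'],s2['position']-s['position'],s['ft_force'].round(1),s['grip_width'])
print(R.from_rotvec(s['tool_rot']).as_matrix().round(4))
E
python3 look.py w2; python3 - <<'E'
from h import *
z=np.load('pics/w2.npz');C=cam('wrist',z);P=cloud(C,z['d'])
Q=P[60:262,180:380].reshape(-1,3)
def rr(lo,hi,n):
    q=Q[(Q[:,2]>lo)&(Q[:,2]<hi)];r=cv2.minAreaRect((q[:,:2]*1000).astype(np.float32));print(n,len(q),np.median(q[:,2]),r)
rr(.045,.075,'jamb');rr(.126,.142,'gauge')
E
```

```text
1.95 [ 0.56331128 -0.23114597  0.16829739] [-6.95117345e-05  2.30362519e-04 -2.51395166e-04] [ 0.5 -0.8 -0.2] 0.997943556281865
[[ 0.0038 -0.2294  0.9733]
 [-0.0021  0.9733  0.2294]
 [-1.     -0.0029  0.0032]]
jamb 18393 0.061031143411116484 ((577.841796875, -218.24298095703125), (110.95967102050781, 107.70280456542969), 14.02036190032959)
gauge 921 0.1341381297329293 ((560.2269897460938, -212.63064575195312), (4.854057788848877, 53.3004150390625), 13.441435813903809)
```

View pics/w2.png

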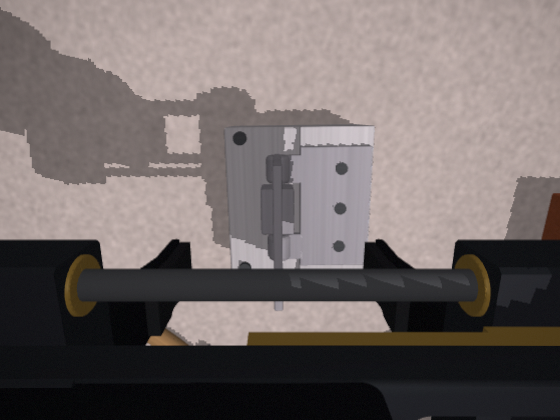

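```bash
python3 -c "
from h import *
delta([.564,-.2275,.116],Rd(13.9))"
```

```text
turn [-0.62  0.17  0.15] shift(tool now) [5.2  0.33 0.14] shift(after turn) [5.2  0.31 0.16]
```

>>> jog_arm(
  targets=[
    [-0.6, 0.2, 0.1, 2.6, 0.15, 0.07, 8.7],
    [0, 0, 0, 2.6, 0.15, 0.07, 8.7],
    [0, 0, 0, 0, 0, 0, 6],
    [0, 0, 0, 0, 0, 0, 3],
    [0, 0, 0, 0, 0, 0, 1.5],
    [0, 0, 0, 0, 0, 0, 0.8],
    [0, 0, 0, 0, 0, 0, 0],
    [0, 0, 0, 0, 0, 0, 0],
    [0, 0, 0, 0, 0, 0, 0],
  ],
  squeeze=30,
)

```text
time: 3.12
position: [0.5626, -0.2269, 0.1135]
tool_rot: [-0.19, 1.566, 0.192]
ft_force: [-0.2, -0.4, -0.7]
grip_width: 0.288
```

```bash
python3 look.py w3;python3 -c "
from h import *
print(get_state()['joint_positions'])"
```

```text
3.125 [ 0.5625983  -0.22693341  0.11353377] [-8.87022869e-06 -1.13673461e-06 -3.05884677e-05] [-0.2 -0.4 -0.7] 0.2877737829332627
[[-3.900e-03 -2.405e-01  9.706e-01]
 [ 8.000e-04  9.707e-01  2.405e-01]
 [-1.000e+00  1.700e-03 -3.600e-03]]
[ 0.72370697  0.36323991 -0.46560189  1.69683351  0.1778309   1.12756459
  0.44991615]
```

View pics/w3.png

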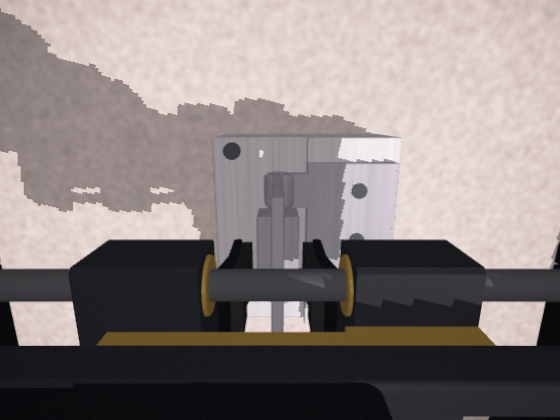

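>>> jog_arm(
  targets=[
    [0, 0, 0, 0, 0, 0, 0],
    [0, 0, 0, 0, 0, 0, 0],
    [0, 0, 0, 0, 0, 0, 0],
    [0, 0, 0, 0, 0, 0, 0],
    [0, 0, 0, 0, 0, 0, 0],
  ],
  squeeze=30,
)

```text
time: 3.8
position: [0.5626, -0.2269, 0.1135]
tool_rot: [-0.19, 1.566, 0.192]
ft_force: [0.4, 0.0, -0.6]
grip_width: 0.058
```

```bash
python3 look.py w4
```

```text
3.8 [ 0.56264144 -0.22691146  0.11352336] [3.38891184e-06 8.90236779e-07 7.57477797e-06] [ 0.4  0.  -0.6] 0.05845143392847341
[[-3.800e-03 -2.405e-01  9.706e-01]
 [ 8.000e-04  9.706e-01  2.405e-01]
 [-1.000e+00  1.700e-03 -3.500e-03]]
```

View pics/w4.png

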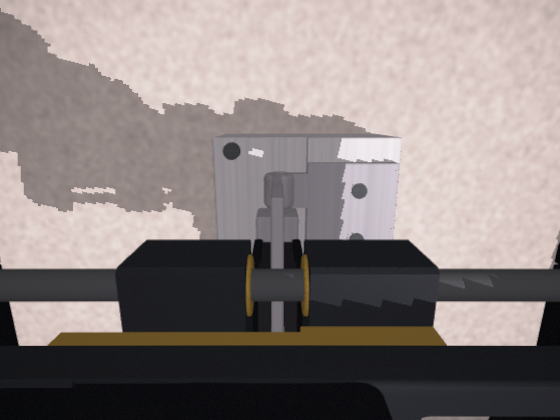

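```bash
python3 - <<'E'
from h import *
for n in ['w1','w2','w4']:
    z=np.load('pics/'+n+'.npz');C=cam('wrist',z);im=z['im'];P=cloud(C,z['d'])
    yaw=np.radians(14.0);o=np.array([.565,-.2278])
    L=(P[:,:,:2]-o)@np.array([[np.cos(yaw),-np.sin(yaw)],[np.sin(yaw),np.cos(yaw)]])*1000
    Z=P[:,:,2]*1000
    # row profile near local y 28..36 (knuckle), and 48..56 for edges
    for ylo,yhi in [(22,38),(45,57)]:
        m=(L[:,:,1]>ylo)&(L[:,:,1]<yhi)&(np.abs(L[:,:,0])<90)&(Z>44)&(Z<75)
        x=L[:,:,0][m];zz=Z[m]
        print(n,ylo,'xmin/max',np.percentile(x,[1,99]).round(1), end=' ')
        k=zz>64; print('knuckle top x',np.median(x[k]) if k.sum()>5 else None,k.sum(),'land x hi',np.percentile(x[zz<53],98).round(1))
    # y extents
    m=(L[:,:,0]>25)&(L[:,:,0]<60)&(Z>44)&(Z<75);print('ymin/max',np.percentile(L[:,:,1][m],[.5,99.5]).round(1))
E
```

```text
w1 22 xmin/max [-38.4  68. ] knuckle top x 3.7180594184585924 126 land x hi -9.4
w1 45 xmin/max [-37.8  69. ] knuckle top x None 0 land x hi 15.5
ymin/max [-59.1  59.9]
w2 22 xmin/max [-38.5  67.3] knuckle top x 3.453411818507764 249 land x hi -9.9
w2 45 xmin/max [-38.8  68.7] knuckle top x None 0 land x hi 15.1
ymin/max [-50.   59.7]
w4 22 xmin/max [-38.5  66.9] knuckle top x 3.69302412855774 387 land x hi -9.9
w4 45 xmin/max [-39.1  68.5] knuckle top x None 0 land x hi 15.2
ymin/max [ 0.5 60. ]
```

>>> jog_arm(
  targets=[
    [0, 0, 0, -2, 0, 0, 0],
    [0, 0, 0, -4, 0, 0, 0],
    [0, 0, 0, -4, 0, 0, 0],
    [0, 0, 0, 0, 0, 0, 0],
  ],
)

```text
time: 4.35
position: [0.5654, -0.2275, 0.2185]
tool_rot: [-0.193, 1.559, 0.188]
ft_force: [0.2, 0.3, -2.7]
grip_width: 0.06
```

```bash
python3 -c "
from h import *
s=get_state();print(s['position'],s['ft_force'],s['grip_width'])
plan([.512,.080,.215],Rd(9.6),7,0)"
```

```text
[ 0.56535247 -0.22751652  0.21854273] [ 0.22381572  0.29355845 -2.66041022] 0.060446301189763525
[np.float64(0.6), np.float64(0.0), np.float64(0.0), np.float64(0.04), np.float64(4.45), np.float64(0.32), 0]
[np.float64(0.6), np.float64(0.0), np.float64(0.0), np.float64(0.04), np.float64(4.45), np.float64(0.27), 0]
[np.float64(0.6), np.float64(0.0), np.float64(0.0), np.float64(0.04), np.float64(4.45), np.float64(0.22), 0]
[np.float64(0.6), np.float64(0.0), np.float64(0.0), np.float64(0.04), np.float64(4.46), np.float64(0.17), 0]
[np.float64(0.6), np.float64(0.0), np.float64(0.0), np.float64(0.04), np.float64(4.46), np.float64(0.13), 0]
[np.float64(0.6), np.float64(0.0), np.float64(0.0), np.float64(0.05), np.float64(4.46), np.float64(0.08), 0]
[np.float64(0.6), np.float64(0.0), np.float64(0.0), np.float64(0.05), np.float64(4.46), np.float64(0.03), 0]
```

>>> jog_arm(
  targets=[
    [0.6, 0, 0, 0, 4.4, 0.3, 0],
    [0.6, 0, 0, 0, 4.4, 0.3, 0],
    [0.6, 0, 0, 0, 4.4, 0.2, 0],
    [0.6, 0, 0, 0, 4.5, 0.2, 0],
    [0.6, 0, 0, 0, 4.5, 0.1, 0],
    [0.6, 0, 0, 0, 4.5, 0.1, 0],
    [0.6, 0, 0, 0, 4.5, 0, 0],
    [0, 0, 0, 0, 0, 0, 0],
    [0, 0, 0, 0, 0, 0, 0],
    [0, 0, 0, 0, 0, 0, 0],
  ],
)

```text
time: 5.6
position: [0.5093, 0.079, 0.2135]
tool_rot: [-0.131, 1.571, 0.132]
ft_force: [0.9, -0.1, -1.6]
grip_width: 0.053
```

```bash
python3 look.py w5
```

```text
5.6 [0.50930913 0.07903241 0.21353775] [6.10885025e-05 1.15668660e-04 8.26016300e-05] [ 0.9 -0.1 -1.6] 0.05299614230710903
[[-4.600e-03 -1.664e-01  9.860e-01]
 [ 3.000e-04  9.861e-01  1.664e-01]
 [-1.000e+00  1.100e-03 -4.500e-03]]
```

View pics/w5.png

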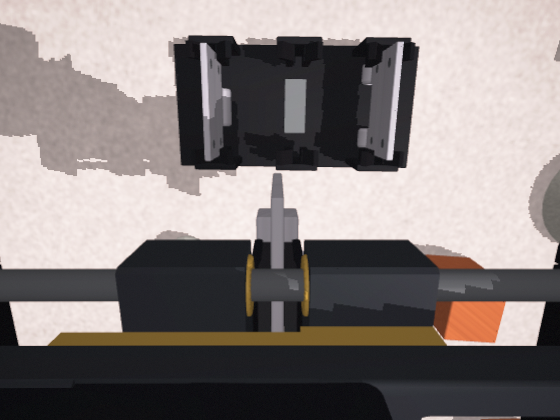

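```bash
python3 - <<'E'
from h import *
z=np.load('pics/w5.npz');C=cam('wrist',z);im=z['im'];P=cloud(C,z['d'])
g=im.max(2)
m=np.zeros(g.shape,np.uint8);m[70:142,275:315]=g[70:142,275:315]>70
pts=np.argwhere(m)[:,::-1];W=onz(C,pts,.006)[:,:2]*1000
print('strip',W.mean(0),cv2.minAreaRect(W.astype(np.float32)))
Q=P[30:175,165:425].reshape(-1,3)
q=Q[np.abs(Q[:,2]-.090)<.006];
for n,s in [('leaf',q[q[:,0]<.5]),('other',q[q[:,0]>.5])]: print(n,len(s),np.median(s[:,2]),cv2.minAreaRect((s[:,:2]*1000).astype(np.float32)))
q=Q[np.abs(Q[:,2]-.066)<.004]; print('posts',len(q)); 
dark=(g<45);dark[:30]=0;dark[175:]=0;dark[:,:165]=0;dark[:,425:]=0
d=P[dark];d=d[np.abs(d[:,2]-.006)<.005];print('floor',len(d),np.median(d[:,2]),cv2.minAreaRect((d[:,:2]*1000).astype(np.float32)))
# post tops at strip station: local frame
yaw=np.radians(9.8);o=W.mean(0)/1000
Lx=((P[:,:,:2]-o)@np.array([np.cos(yaw),np.sin(yaw)]))*1000;Ly=((P[:,:,:2]-o)@np.array([-np.sin(yaw),np.cos(yaw)]))*1000;Z=P[:,:,2]*1000
for sgn in (1,-1):
  mm=(np.abs(Lx)<30)&(sgn*Ly>33)&(sgn*Ly<62)&(Z>55)&(Z<78)
  print(sgn,mm.sum(),np.percentile(Lx[mm],[1,50,99]).round(1),np.percentile(Ly[mm],[1,50,99]).round(1),np.median(Z[mm]))
  for lo,hi in [(56,62),(62,66),(66,70),(70,75)]:
    k=mm&(Z>=lo)&(Z<hi); 
    if k.sum()>5:print(lo,k.sum(),np.percentile(Lx[k],[2,25,50,75,98]).round(1))
f=lambda x:cv2.resize(x,None,fx=3,fy=3,interpolation=cv2.INTER_CUBIC)
b=np.clip(im.astype(float)*2.5,0,255).astype(np.uint8)
save('w5z',f(b[25:180,170:425]))
E
```

```text
strip [512.70331781 161.71978664] ((512.9771728515625, 161.24327087402344), (21.18046760559082, 49.477684020996094), 9.590178489685059)
leaf 941 0.08990497276469311 ((443.72247314453125, 148.22235107421875), (5.491534233093262, 83.17974090576172), 9.037932395935059)
other 1046 0.08983588586664162 ((581.868408203125, 172.21498107910156), (5.842658519744873, 83.1606674194336), 9.088570594787598)
posts 1657
floor 13518 0.0061968596010992805 ((512.7020263671875, 159.19766235351562), (227.98611450195312, 113.01490783691406), 8.725696563720703)
1 881 [-16.    2.1  18. ] [33.2 41.7 50.4] 64.32187527135297
56 372 [-16.4  -4.9   0.7   6.2  17.9]
62 105 [-7.4 -5.8  6.7  7.6  9. ]
66 127 [-10.6  -9.    8.8  10.4  17.1]
70 273 [-15.9 -12.9  11.5  14.5  17.7]
-1 753 [-17.1   2.7  16.9] [-55.4 -46.1 -37.2] 64.30000542929454
56 317 [-17.7  -6.7   0.2   6.1  16.5]
62 101 [-8.7 -6.9  5.   6.6  8.3]
66 105 [-11.2  -9.5   8.2   9.7  13.6]
70 226 [-17.  -14.5  10.6  14.   16.8]
```

View pics/w5z.png

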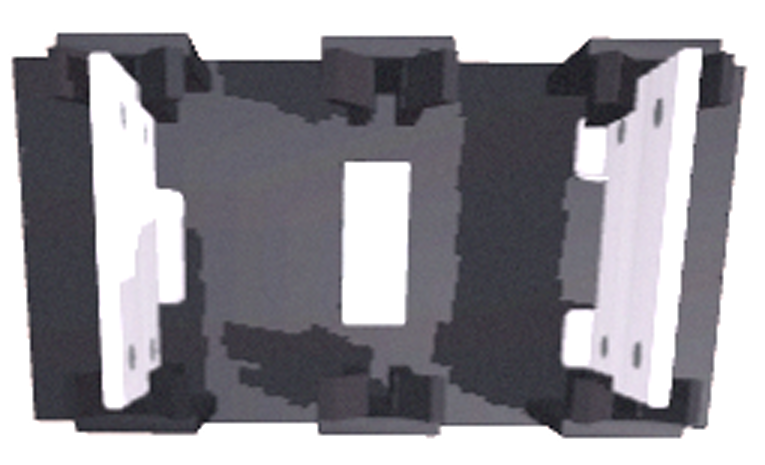

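```bash
python3 -c "
from h import *
plan([.513,.1603,.155],Rd(9.1),2,0)"
```

```text
[np.float64(0.2), np.float64(-0.1), np.float64(-0.0), np.float64(2.93), np.float64(3.97), np.float64(0.87), 0]
[np.float64(0.2), np.float64(-0.1), np.float64(-0.0), np.float64(2.93), np.float64(3.97), np.float64(0.84), 0]
```

>>> jog_arm(
  targets=[
    [0.2, -0.1, 0, 1, 3.97, 0.87, 0],
    [0.2, -0.1, 0, 1.9, 3.97, 0.84, 0],
    [0, 0, 0, 3, 0, 0, 0],
    [0, 0, 0, 0, 0, 0, 0],
    [0, 0, 0, 0, 0, 0, 0],
    [0, 0, 0, 0, 0, 0, 0],
  ],
)

```text
time: 6.4
position: [0.5139, 0.1612, 0.1564]
tool_rot: [-0.125, 1.565, 0.127]
ft_force: [1.0, 0.3, -2.7]
grip_width: 0.054
```

```bash
python3 look.py w6; python3 -c "
from h import *
delta([.513,.1603,.115],Rd(9.1))"
```

```text
6.4 [0.51394678 0.1612204  0.15642569] [-1.88587477e-04  1.50699591e-04 -9.45060004e-05] [ 1.   0.3 -2.7] 0.054390261233644044
[[ 0.0019 -0.1601  0.9871]
 [ 0.0015  0.9871  0.1601]
 [-1.      0.0012  0.0022]]
turn [ 0.13  0.11 -0.07] shift(tool now) [ 4.13 -0.1  -0.1 ] shift(after turn) [ 4.13 -0.09 -0.09]
```

View pics/w6.png

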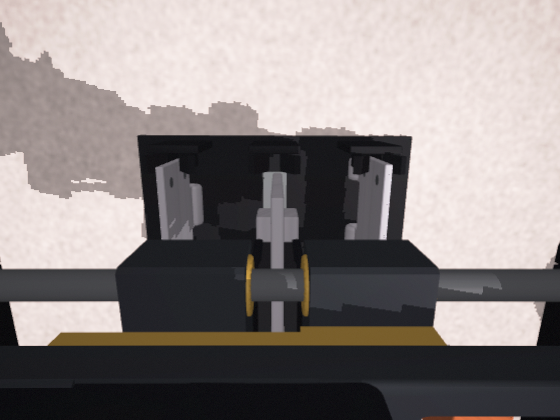

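```bash
python3 - <<'E'
from h import *
z=np.load('pics/w6.npz');im=z['im']
b=np.clip(im.astype(float)*2.5,0,255).astype(np.uint8)
save('w6z',cv2.resize(b[130:245,215:345],None,fx=5,fy=5,interpolation=cv2.INTER_CUBIC))
C=cam('wrist',z);P=cloud(C,z['d'])
yaw=np.radians(9.1);o=np.array([.513,.1603])
Lx=((P[:,:,:2]-o)@np.array([np.cos(yaw),np.sin(yaw)]))*1000;Ly=((P[:,:,:2]-o)@np.array([-np.sin(yaw),np.cos(yaw)]))*1000;Z=P[:,:,2]*1000
mm=(np.abs(Lx)<30)&(Ly>33)&(Ly<62)&(Z>55)&(Z<78)
for lo,hi in [(55,58),(58,62),(62,66),(66,70),(70,75)]:
    k=mm&(Z>=lo)&(Z<hi); 
    if k.sum()>5:print(lo,k.sum(),np.percentile(Lx[k],[2,25,50,75,98]).round(1))
k=mm&(Ly>33)&(Ly<45)&(Z>56)
h,e=np.histogram(Lx[k],bins=np.arange(-20,21,1));
for i in range(40):
    kk=k&(Lx>=e[i])&(Lx<e[i+1]); print(e[i],kk.sum(),np.median(Z[kk]).round(1) if kk.sum() else '',end='|')
k=(np.abs(Lx)<10)&(np.abs(Ly)<50)&(Z>165)&(Z<190);print('\nheld top',k.sum(),np.median(Lx[k]),np.median(Z[k]),Ly[k].max())
E
```

```text
58 536 [-16.5  -6.9   0.7   8.2  17.2]
62 162 [-10.2  -6.8  -5.4   6.9   8.9]
66 176 [-15.8  -9.4   8.1  10.1  14.4]
70 350 [-16.6 -13.7 -10.2  14.5  17.4]
-20 0 |-19 0 |-18 8 70.5|-17 17 71.3|-16 32 71.6|-15 17 72.6|-14 25 73.0|-13 23 72.7|-12 33 71.2|-11 21 69.6|-10 28 68.2|-9 32 66.7|-8 16 65.1|-7 32 63.9|-6 16 62.5|-5 30 61.1|-4 0 |-3 0 |-2 0 |-1 0 |0 0 |1 0 |2 0 |3 0 |4 16 60.7|5 16 61.7|6 32 63.0|7 16 64.5|8 33 66.1|9 16 67.5|10 33 68.9|11 22 70.6|12 26 71.8|13 31 73.3|14 17 72.7|15 26 72.3|16 22 71.4|17 16 70.6|18 0 |19 0 |
held top 2378 1.8591422040632182 177.49980030196446 42.06991282720591
```

View pics/w6z.png

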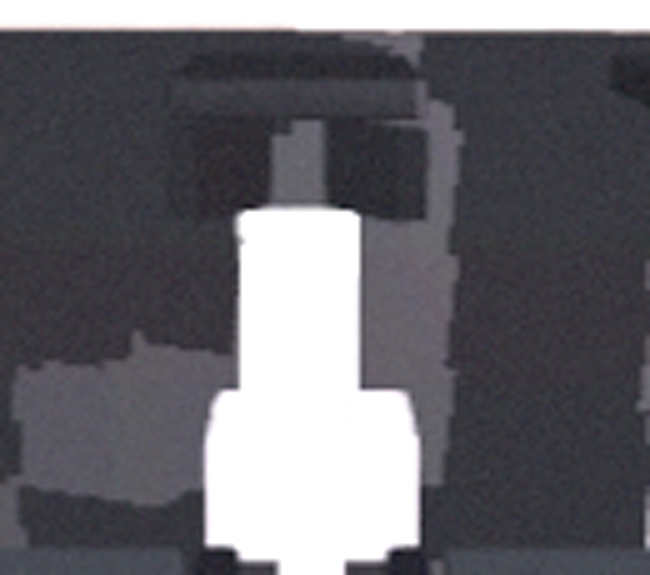

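>>> jog_arm(
  targets=[
    [0.1, 0.1, 0, 2, 0, -0.09, 0],
    [0, 0, 0, 2, 0, 0, 0],
    [0, 0, 0, 1, 0, 0, 0],
    [0, 0, 0, 0, 0, 0, 0],
  ],
)

```text
time: 6.95
position: [0.5109, 0.1616, 0.1036]
tool_rot: [-0.126, 1.572, 0.128]
ft_force: [-0.3, 0.5, -1.7]
grip_width: 0.061
```

```bash
python3 -c "
from h import *
s=get_state();print(s['position'],s['ft_force'],s['torque'])
delta([.513,.1608,.0695],Rd(9.1))"
```

```text
[0.51087953 0.16161798 0.10359851] [-0.29613057  0.48148084 -1.70062551] [-0.02791822 -0.05787717 -0.03709464]
turn [ 0.13 -0.26 -0.1 ] shift(tool now) [ 3.41 -0.12  0.21] shift(after turn) [ 3.41 -0.11  0.2 ]
```

>>> jog_arm(
  targets=[
    [0, 0, 0, 0, -0.05, 0.1, 0],
    [0, 0, 0, 0, 0, 0, 0],
  ],
)

```text
time: 7.2
position: [0.5136, 0.1616, 0.1057]
tool_rot: [-0.125, 1.568, 0.127]
ft_force: [0.8, -0.3, -2.3]
grip_width: 0.059
```

```bash
python3 -c "
from h import *
s=get_state();print(s['position'],s['ft_force'],s['torque'])
delta([.5128,.1608,.0695],Rd(9.1))"
```

```text
[0.51355881 0.16157797 0.10571498] [ 0.77700822 -0.31230018 -2.30536678] [-0.03116038 -0.12130003  0.0210423 ]
turn [ 0.11 -0.03 -0.08] shift(tool now) [ 3.62 -0.07 -0.09] shift(after turn) [ 3.62 -0.06 -0.09]
```

>>> jog_arm(
  targets=[
    [0, 0, 0, 0.8, -0.05, -0.08, 0],
    [0, 0, 0, 0.8, 0, 0, 0],
    [0, 0, 0, 0.8, 0, 0, 0],
    [0, 0, 0, 0.6, 0, 0, 0],
    [0, 0, 0, 0.4, 0, 0, 0],
    [0, 0, 0, 0.1, 0, 0, 0],
    [0, 0, 0, 0, 0, 0, 0],
    [0, 0, 0, 0, 0, 0, 0],
  ],
)

```text
time: 8.2
position: [0.5123, 0.1609, 0.0703]
tool_rot: [-0.125, 1.569, 0.127]
ft_force: [0.3, 0.4, -2.0]
grip_width: 0.053
```

```bash
python3 look.py w7; python3 look.py s7 scene; python3 - <<'E'
from h import *
a=np.load('pics/w7.npz')['im'];b=np.load('pics/s7.npz')['im']
B=lambda im:np.clip(im.astype(float)*2,0,255).astype(np.uint8)
save('c7',np.hstack([cv2.resize(B(a[140:260,200:350]),(450,400)),cv2.resize(B(b[170:290,300:400]),(333,400))]))
E
```

```text
8.2 [0.51232782 0.16090521 0.07031233] [3.58792867e-05 2.01361935e-05 4.59752263e-05] [ 0.3  0.4 -2. ] 0.05325721805677597
[[-0.0016 -0.1601  0.9871]
 [ 0.0011  0.9871  0.1601]
 [-1.      0.0014 -0.0014]]
8.25 [0.5123637  0.16092535 0.07035831] [-6.91410330e-05 -2.09117044e-05 -6.15237635e-05] [-0.1 -0.4 -2.3] 0.06051218676024968
[[-0.0015 -0.1601  0.9871]
 [ 0.0012  0.9871  0.1602]
 [-1.      0.0014 -0.0013]]
```

View pics/c7.png

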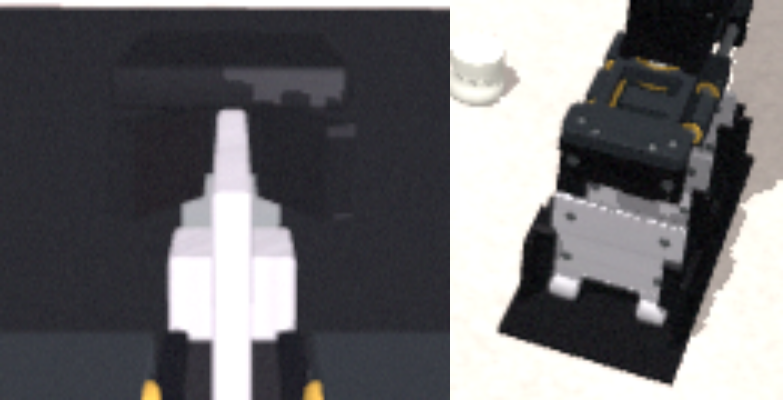

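>>> jog_arm(
  targets=[
    [0, 0, 0, 0.08, 0, 0, 0],
    [0, 0, 0, 0.06, 0, 0, 0],
    [0, 0, 0, 0, 0, 0, 0],
  ],
)

```text
time: 8.68
position: [0.5123, 0.1609, 0.0695]
tool_rot: [-0.126, 1.569, 0.127]
ft_force: [-3.0, -1.2, 5.7]
grip_width: 0.056
```

>>> jog_arm(
  targets=[
    [0, 0, 0, 0, 0, 0, 1],
    [0, 0, 0, 0, 0, 0, 2],
    [0, 0, 0, 0, 0, 0, 3],
    [0, 0, 0, 0, 0, 0, 3],
  ],
)

```text
time: 9.18
position: [0.5121, 0.1609, 0.0686]
tool_rot: [-0.125, 1.569, 0.127]
ft_force: [-0.4, 0.5, -0.8]
grip_width: 0.32
```

```bash
python3 look.py w8
```

```text
9.175 [0.51213324 0.16085143 0.06858118] [-4.10455348e-05 -7.60759933e-06 -1.65413955e-05] [-0.4  0.5 -0.8] 0.3203721018992857
[[-0.0021 -0.1601  0.9871]
 [ 0.0011  0.9871  0.1602]
 [-1.      0.0015 -0.0019]]
```

View pics/w8.png

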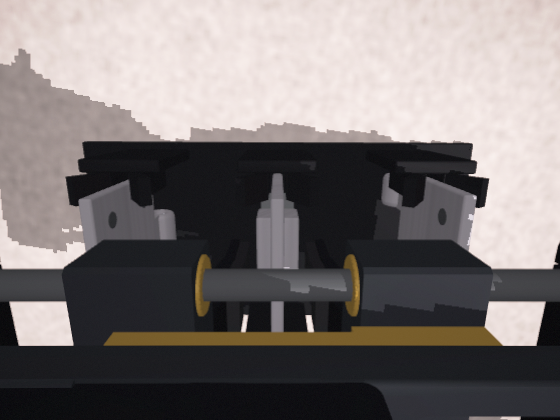

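>>> jog_arm(
  targets=[
    [0, 0, 0, -2, 0, 0, 3],
    [0, 0, 0, -4, 0, 0, 3],
    [0, 0, 0, -4, 0, 0, 4],
    [0, 0, 0, -4, -3.9, -2.5, 4.5],
    [0, 0, 0, 0, -4, -2.5, 5],
    [0, 0, 0, 0, 0, 0, 5],
    [0, 0, 0, 0, 0, 0, 5],
    [0, 0, 0, 0, 0, 0, 5],
  ],
)

```text
time: 10.22
position: [0.4759, 0.0761, 0.209]
tool_rot: [-0.127, 1.569, 0.13]
ft_force: [-0.7, 0.1, -0.7]
grip_width: 0.575
```

```bash
python3 look.py w9
```

```text
10.225 [0.47588878 0.07611202 0.20895686] [-5.15870038e-05 -4.39615428e-05 -2.03050890e-04] [-0.7  0.1 -0.7] 0.5745597833146918
[[-0.0018 -0.1623  0.9867]
 [ 0.0018  0.9867  0.1623]
 [-1.      0.002  -0.0015]]
```

View pics/w9.png

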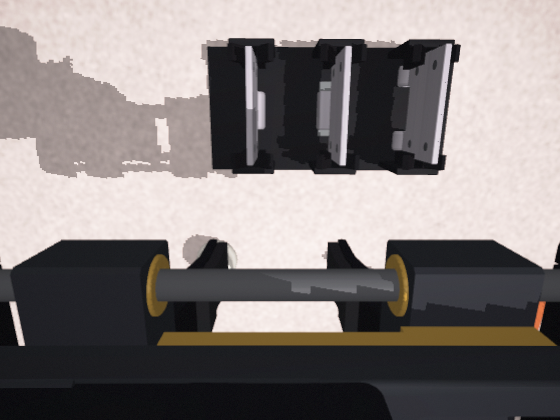

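```bash
python3 - <<'E'
from h import *
z=np.load('pics/w9.npz');C=cam('wrist',z);P=cloud(C,z['d'])
Q=P[30:185,200:470].reshape(-1,3)
q=Q[(Q[:,2]>.085)&(Q[:,2]<.098)]
for n,a,b in [('leaf',.40,.48),('gauge',.48,.545),('other',.545,.62)]:
    s=q[(q[:,0]>a)&(q[:,0]<b)];r=cv2.minAreaRect((s[:,:2]*1000).astype(np.float32));print(n,len(s),np.median(s[:,2]),r)
o=np.array([.4437,.1482]);yaw=np.radians(9.1)
L=Q.copy();L[:,0]=((Q[:,:2]-o)@[np.cos(yaw),np.sin(yaw)]);L[:,1]=((Q[:,:2]-o)@[-np.sin(yaw),np.cos(yaw)])
L=L[(abs(L[:,0])<.03)&(abs(L[:,1])<.033)&(L[:,2]>.01)]*1000
for lo in range(10,92,8):
    k=L[(L[:,2]>=lo)&(L[:,2]<lo+8)]
    if len(k):print(lo,len(k),np.percentile(k[:,0],[5,50,95]).round(1))
E
```

```text
leaf 867 0.08997598645757349 ((443.92108154296875, 148.6129150390625), (5.813671588897705, 82.79468536376953), 9.103620529174805)
gauge 931 0.09002445451853258 ((513.3697509765625, 159.531005859375), (5.391426086425781, 83.37256622314453), 9.203661918640137)
other 1120 0.08977852642365683 ((581.7286987304688, 172.11830139160156), (6.1840009689331055, 83.06269073486328), 9.15593147277832)
10 38 [8.5 9.5 9.5]
18 259 [3.2 6.  8.6]
26 13 [2.8 3.2 3.2]
34 56 [3.1 3.2 3.2]
42 45 [2.3 3.2 3.3]
50 49 [3.  3.1 3.2]
58 61 [2.4 3.1 3.2]
66 52 [2.4 3.1 3.1]
74 71 [2.4 3.  3.2]
82 395 [-2.1  0.9  3.1]
90 330 [-1.8  0.4  2.5]
```

```bash
python3 -c "
from h import *
plan([.4439,.1485,.14],Rd(9.1),2,5)"
```

```text
[np.float64(0.1), np.float64(-0.1), np.float64(-0.1), np.float64(3.45), np.float64(3.83), np.float64(-0.98), 5]
[np.float64(0.1), np.float64(-0.1), np.float64(-0.1), np.float64(3.44), np.float64(3.83), np.float64(-0.99), 5]
```

>>> jog_arm(
  targets=[
    [0.1, 0, -0.1, 2, 3.8, -1, 5],
    [0.1, -0.1, 0, 2.4, 3.8, -1, 5],
    [0, 0, 0, 2.5, 0, 0, 5],
    [0, 0, 0, 0, 0, 0, 5],
    [0, 0, 0, 0, 0, 0, 5],
    [0, 0, 0, 0, 0, 0, 5],
  ],
)

```text
time: 11.02
position: [0.4447, 0.1465, 0.1407]
tool_rot: [-0.123, 1.566, 0.123]
ft_force: [-0.2, -1.4, 0.7]
grip_width: 0.58
```

```bash
python3 look.py w10;python3 -c "
from h import *
delta([.4439,.1485,.07],Rd(9.1))"
```

```text
11.025 [0.44472927 0.14652868 0.14074926] [-9.65423674e-05 -9.60006324e-05 -1.03799312e-04] [-0.2 -1.4  0.7] 0.5796524663264119
[[ 1.500e-03 -1.559e-01  9.878e-01]
 [ 1.000e-04  9.878e-01  1.559e-01]
 [-1.000e+00 -2.000e-04  1.500e-03]]
turn [-0.13  0.08  0.02] shift(tool now) [ 7.06  0.22 -0.05] shift(after turn) [ 7.06  0.22 -0.04]
```

View pics/w10.png

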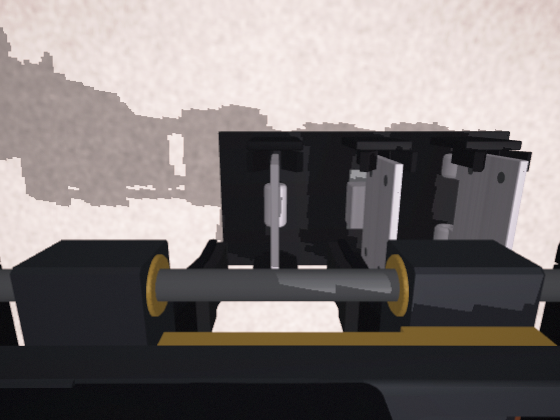

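>>> jog_arm(
  targets=[
    [0, 0.1, 0, 3, 0.1, -0.05, 5],
    [0, 0, 0, 3, 0.1, 0, 4.5],
    [0, 0, 0, 1, 0, 0, 4],
    [0, 0, 0, 0, 0, 0, 3],
    [0, 0, 0, 0, 0, 0, 2],
    [0, 0, 0, 0, 0, 0, 1],
    [0, 0, 0, 0, 0, 0, 0],
    [0, 0, 0, 0, 0, 0, 0],
    [0, 0, 0, 0, 0, 0, 0],
    [0, 0, 0, 0, 0, 0, 0],
  ],
  squeeze=30,
)

```text
time: 12.32
position: [0.4432, 0.1484, 0.0701]
tool_rot: [-0.124, 1.569, 0.123]
ft_force: [-0.0, -0.5, 5.3]
grip_width: 0.048
```

>>> jog_arm(
  targets=[
    [0, 0, 0, 0, 0, 0, 0],
    [0, 0, 0, 0, 0, 0, 0],
  ],
)

```text
time: 12.58
position: [0.4432, 0.1484, 0.0701]
tool_rot: [-0.124, 1.569, 0.123]
ft_force: [-1.0, -0.8, 5.4]
grip_width: 0.049
```

```bash
python3 look.py w11
```

```text
12.575 [0.44321152 0.14844222 0.07010987] [-7.74169366e-06  4.81965549e-06  1.65285188e-05] [-1.  -0.8  5.4] 0.04941581300104416
[[-1.300e-03 -1.566e-01  9.877e-01]
 [-7.000e-04  9.877e-01  1.566e-01]
 [-1.000e+00 -5.000e-04 -1.400e-03]]
```

View pics/w11.png

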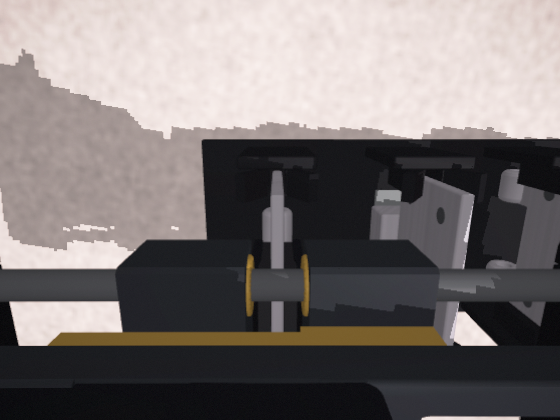

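>>> jog_arm(
  targets=[
    [0, 0, 0, -1, 0, 0, 0],
    [0, 0, 0, -3, 0, 0, 0],
    [0, 0, 0, -5, 0, 0, 0],
    [0, 0, 0, -5, 0, 0, 0],
    [0, 0, 0, 0, 0, 0, 0],
  ],
)

```text
time: 13.25
position: [0.4453, 0.1495, 0.2134]
tool_rot: [-0.124, 1.561, 0.123]
ft_force: [0.0, -0.3, -2.3]
grip_width: 0.058
```

```bash
python3 -c "
from h import *
s=get_state();print(s['position'],s['ft_force'],s['grip_width'])
plan([.5647,-.2279,.205],Rd(14.0),8,0)"
```

```text
[0.44534981 0.14945039 0.21344073] [ 0.02262139 -0.28566067 -2.25321032] 0.05786307244971677
[np.float64(-0.6), np.float64(0.0), np.float64(0.0), np.float64(0.11), np.float64(-4.89), np.float64(0.73), 0]
[np.float64(-0.6), np.float64(0.0), np.float64(0.0), np.float64(0.11), np.float64(-4.9), np.float64(0.68), 0]
[np.float64(-0.6), np.float64(0.0), np.float64(0.0), np.float64(0.11), np.float64(-4.91), np.float64(0.63), 0]
[np.float64(-0.6), np.float64(0.0), np.float64(0.0), np.float64(0.11), np.float64(-4.91), np.float64(0.57), 0]
[np.float64(-0.6), np.float64(0.0), np.float64(0.0), np.float64(0.11), np.float64(-4.92), np.float64(0.52), 0]
[np.float64(-0.6), np.float64(0.0), np.float64(0.0), np.float64(0.11), np.float64(-4.93), np.float64(0.47), 0]
[np.float64(-0.6), np.float64(0.0), np.float64(0.0), np.float64(0.11), np.float64(-4.93), np.float64(0.41), 0]
[np.float64(-0.6), np.float64(0.0), np.float64(0.0), np.float64(0.11), np.float64(-4.93), np.float64(0.36), 0]
```

>>> jog_arm(
  targets=[
    [-0.6, 0, 0, 0.1, -4.9, 0.7, 0],
    [-0.6, 0, 0, 0.1, -4.9, 0.7, 0],
    [-0.6, 0, 0, 0.1, -4.9, 0.6, 0],
    [-0.6, 0, 0, 0.1, -4.9, 0.6, 0],
    [-0.6, 0, 0, 0.1, -4.9, 0.5, 0],
    [-0.6, 0, 0, 0.1, -4.9, 0.5, 0],
    [-0.6, 0, 0, 0.1, -4.9, 0.4, 0],
    [-0.6, 0, 0, 0.1, -4.9, 0.4, 0],
    [0, 0, 0, 2, 0, 0, 0],
    [0, 0, 0, 2, 0, 0, 0],
  ],
)

```text
time: 14.5
position: [0.5608, -0.2266, 0.1589]
tool_rot: [-0.188, 1.567, 0.192]
ft_force: [0.2, 0.9, -1.7]
grip_width: 0.054
```

>>> jog_arm(
  targets=[
    [0, 0, 0, 0, 0, 0, 0],
    [0, 0, 0, 0, 0, 0, 0],
    [0, 0, 0, 0, 0, 0, 0],
  ],
)

```text
time: 14.88
position: [0.5624, -0.2273, 0.1628]
tool_rot: [-0.191, 1.563, 0.189]
ft_force: [-0.4, -0.1, -2.8]
grip_width: 0.052
```

```bash
python3 look.py w12;python3 -c "
from h import *
delta([.5647,-.2279,.16],Rd(14.0))"
```

```text
14.875 [ 0.56243575 -0.22733925  0.16283265] [-4.78817382e-05 -1.84056353e-04  5.16917295e-06] [-0.4 -0.1 -2.8] 0.051968318059987945
[[-2.000e-04 -2.398e-01  9.708e-01]
 [-1.500e-03  9.708e-01  2.398e-01]
 [-1.000e+00 -1.400e-03 -5.000e-04]]
turn [-0.14 -0.03  0.08] shift(tool now) [ 0.28 -0.09  0.22] shift(after turn) [ 0.28 -0.09  0.22]
```

View pics/w12.png

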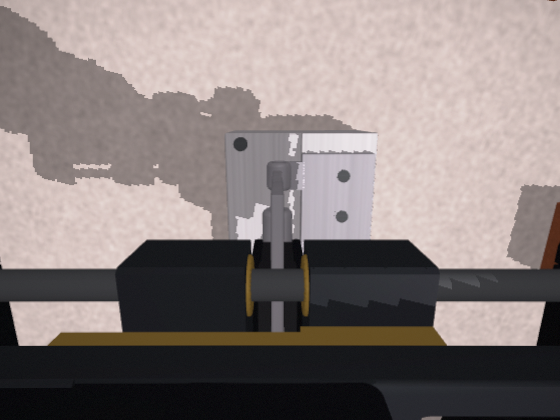

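```bash
cat > jm.py <<'E'
import sys
from h import *
z=np.load('pics/'+sys.argv[1]+'.npz');C=cam('wrist',z);P=cloud(C,z['d'])
yaw=np.radians(14.0);o=np.array([.5647,-.2279])
Lx=((P[:,:,:2]-o)@[np.cos(yaw),np.sin(yaw)])*1000;Ly=((P[:,:,:2]-o)@[-np.sin(yaw),np.cos(yaw)])*1000;Z=P[:,:,2]*1000
t=z['position'][:2]-o;print('TCP local',(t@[np.cos(yaw),np.sin(yaw)]*1000).round(2),(t@[-np.sin(yaw),np.cos(yaw)]*1000).round(2))
rows=[]
for r in range(100,240):
    k=(abs(Lx[r])<60)&(Ly[r]>44)&(Ly[r]<57)
    k2=(Lx[r]<90)&(Lx[r]>-60)&(Ly[r]>44)&(Ly[r]<57)&(Z[r]>46)
    if k2.sum()<20: continue
    x=Lx[r][k2];zz=Z[r][k2];pit=np.median(np.diff(x))/2
    rows.append([x.min()-pit+40,x.max()+pit-70,x[zz<52].max()+pit-16])
rows=np.array(rows);print('offset of jamb from assumed, via left,right,step:',np.median(rows,0).round(2),rows.std(0).round(2),len(rows))
# slope for yaw
k=(Lx>25)&(Lx<65)&(Ly>50)&(Z>50);
cols=[];
for c in range(C and 280,400):
    m=(Lx[:,c]>22)&(Lx[:,c]<66)&(Ly[:,c]>20)&(Z[:,c]>54)
    if m.sum()>5: cols.append([np.median(Lx[:,c][m]),Ly[:,c][m].max()])
cols=np.array(cols);f=np.polyfit(cols[:,0],cols[:,1],1);print('far edge y',f,'yaw err deg',np.degrees(f[0]))
# knuckle +y of jamb
m=(abs(Lx)<12)&(Ly>21)&(Ly<39)&(Z>60)&(Z<72)
def circ(x,zc,rad=9):
    from scipy.optimize import least_squares
    return least_squares(lambda p:np.hypot(x-p[0],zc-p[1])-rad,[np.median(x),zc.min()],loss='soft_l1').x
for lo,hi in[(20,26),(26,34),(34,40)]:
    k=m&(Ly>lo)&(Ly<hi);
    if k.sum()>10:print('jamb kn',lo,k.sum(),Lx[k].min().round(1),Lx[k].max().round(1),circ(Lx[k],Z[k]).round(2))
kk=(abs(Lx)<12)&(Ly>15)&(Ly<45)&(Z>60)&(Z<72);print('jamb kn y range',np.percentile(Ly[kk],[2,98]).round(1))
zt=z['position'][2]*1000-64.1
k=(abs(Lx)<14)&(Ly>-10)&(Ly<30)&(Z>zt+6)&(Z<zt+20)
if k.sum():
    print('leaf kn',k.sum(),Ly[k].max().round(2),[Lx[k].min().round(2),Lx[k].max().round(2)],'z top',Z[k].max())
    a=k&(Ly<16.5);print(circ(Lx[a],Z[a]).round(2),'expected z',zt+9)
E
python3 jm.py w12; python3 - <<'E'
from h import *
im=np.load('pics/w12.npz')['im']
save('w12z',cv2.resize(im[120:245,215:345],None,fx=5,fy=5,interpolation=cv2.INTER_CUBIC))
E
```

```text
TCP local -2.06 1.09Traceback (most recent call last):
  File "jm.py", line 13, in <module>
    rows.append([x.min()-pit+40,x.max()+pit-70,x[zz<52].max()+pit-16])
                                               ~~~~~~~~~~~~^^
    return umr_maximum(a, axis, None, out, keepdims, initial, where)
ValueError: zero-size array to reduction operation maximum which has no identity
```

View pics/w12z.png

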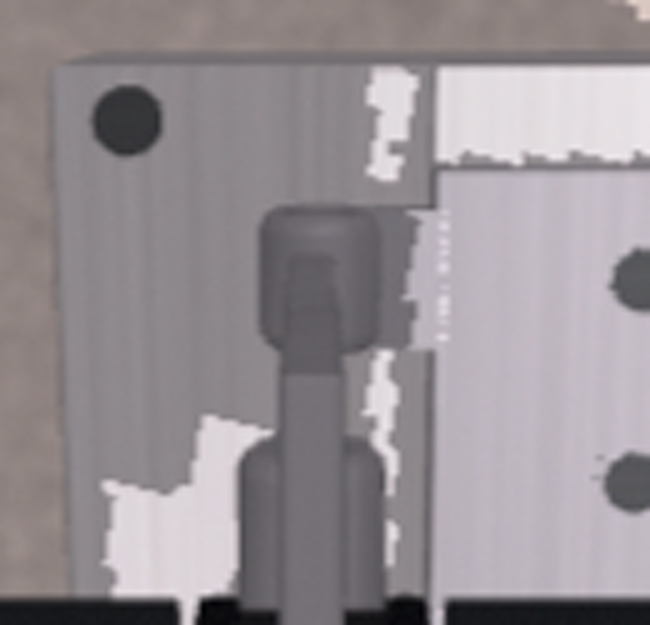

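```bash
sed -i 's/if k2.sum()<20: continue/if k2.sum()<20 or (Z[r][k2]<52).sum()<5: continue/' jm.py; for n in w12 w4 w2; do echo $n; python3 jm.py $n; done
```

```text
w12
TCP local -2.06 1.09
offset of jamb from assumed, via left,right,step: [0.4  0.19 0.76] [0.45 0.26 0.07] 18
far edge y [ 0.427833  37.0528027] yaw err deg 24.51302536259723
jamb kn 20 108 -8.4 11.8 [ 0.96 59.01]
jamb kn 26 200 -8.4 11.8 [ 0.78 59.07]
jamb kn 34 198 -8.3 11.7 [ 0.85 58.95]
jamb kn y range [20.9 39.9]
leaf kn 554 18.3 [np.float64(-9.75), np.float64(7.89)] z top 117.5508708248808
[ -1.04 107.57] expected z 107.73264585867213
w4
TCP local -1.76 1.46
offset of jamb from assumed, via left,right,step: [-0.03  0.03  0.49] [ 0.42 11.18  0.09] 22
far edge y [ 0.09135231 55.5577052 ] yaw err deg 5.234102054926911
jamb kn 20 167 -8.1 11.8 [ 0.85 58.94]
jamb kn 26 310 -8.6 11.7 [ 0.8  59.05]
jamb kn 34 220 -8.5 12.0 [ 0.79 58.86]
jamb kn y range [16.2 39.9]
leaf kn 570 29.98 [np.float64(-12.67), np.float64(13.99)] z top 69.35523741637617
[-0.75 63.55] expected z 58.42336203682564
w2
TCP local -2.13 -2.81
offset of jamb from assumed, via left,right,step: [0.2  0.18 0.53] [11.1   0.57  2.34] 19
far edge y [ 0.60997054 27.30192733] yaw err deg 34.948737478296565
jamb kn 20 114 -8.0 11.9 [ 0.89 59.08]
jamb kn 26 207 -8.5 11.9 [ 0.9  59.09]
jamb kn 34 138 -8.4 11.9 [ 0.92 59.01]
jamb kn y range [16.3 39.8]
```

```bash
cat > yaw.py <<'E'
import sys
from h import *
z=np.load('pics/'+sys.argv[1]+'.npz');C=cam('wrist',z);P=cloud(C,z['d'])
yaw=np.radians(14.0);o=np.array([.5647,-.2279])
Lx=((P[:,:,:2]-o)@[np.cos(yaw),np.sin(yaw)])*1000;Ly=((P[:,:,:2]-o)@[-np.sin(yaw),np.cos(yaw)])*1000;Z=P[:,:,2]*1000
def rf(a,b):
    a=np.array(a);b=np.array(b)
    for _ in range(3):
        f=np.polyfit(a,b,1);e=b-np.polyval(f,a);k=abs(e)<max(2*e.std(),.2);a,b=a[k],b[k]
    return f,len(a)
l=[];r=[]
for i in range(100,236):
    k=(Ly[i]>5)&(Ly[i]<58)&(Z[i]>46)&(Z[i]<66)
    a=k&(Lx[i]>-46)&(Lx[i]<-32); b=k&(Lx[i]>60)&(Lx[i]<80)
    if a.sum()>2:j=np.where(a)[0][0];l.append((Ly[i,j],Lx[i,j]))
    if b.sum()>2:j=np.where(b)[0][-1];r.append((Ly[i,j],Lx[i,j]))
for n,q in(('left',l),('right',r)):
    q=np.array(q);f,m=rf(q[:,0],q[:,1]);print(n,f.round(4),m,'jamb yaw',14-np.degrees(f[0]))
t=[]
for c in range(200,420):
    k=(Z[:,c]>46)&(Z[:,c]<66)&(Ly[:,c]>40)&(Ly[:,c]<70)&(Lx[:,c]<68)&(Lx[:,c]>-38)
    if k.sum()>3:j=np.where(k)[0][0];t.append((Lx[j,c],Ly[j,c]))
t=np.array(t)
if len(t)>10:f,m=rf(t[:,0],t[:,1]);print('far',f.round(4),m,'jamb yaw',14+np.degrees(f[0]))
E
for n in w1 w2 w4 w12; do echo $n;python3 yaw.py $n;done
```

```text
w1
left [ 4.00000e-04 -3.86421e+01] 51 jamb yaw 13.977973733135956
right [-5.80000e-03  7.01313e+01] 49 jamb yaw 14.333887287417229
far [2.30000e-03 5.98487e+01] 106 jamb yaw 14.133733407657262
w2
left [-1.00000e-02 -3.87627e+01] 66 jamb yaw 14.57336358886091
right [-1.00000e-03  6.98882e+01] 60 jamb yaw 14.057334216153167
far [3.70000e-03 5.97234e+01] 140 jamb yaw 14.210718095056562
w4
left [-1.23000e-02 -3.88301e+01] 75 jamb yaw 14.703215611452384
right [2.17000e-02 6.82423e+01] 90 jamb yaw 12.758058696425271
far [5.7000e-03 5.9778e+01] 162 jamb yaw 14.328050665952556
w12
left [-1.00000e-02 -3.87545e+01] 69 jamb yaw 14.574677229661825
right [5.600e-03 6.955e+01] 60 jamb yaw 13.677769255377823
far [7.00000e-04 5.99547e+01] 148 jamb yaw 14.042532049421338
```

>>> jog_arm(
  targets=[
    [-0.2, 0, 0.1, 1.2, -0.1, 0.12, 0],
    [0, 0, 0, 1.2, 0, 0, 0],
    [0, 0, 0, 0, 0, 0, 0],
    [0, 0, 0, 0, 0, 0, 0],
    [0, 0, 0, 0, 0, 0, 0],
  ],
)

```text
time: 15.55
position: [0.5635, -0.2285, 0.1381]
tool_rot: [-0.191, 1.564, 0.193]
ft_force: [0.1, 0.5, -2.4]
grip_width: 0.053
```

```bash
python3 look.py w13;python3 jm.py w13;python3 yaw.py w13; python3 - <<'E'
from h import *
im=np.load('pics/w13.npz')['im']
save('w13z',cv2.resize(im[120:245,215:345],None,fx=5,fy=5,interpolation=cv2.INTER_CUBIC))
E
```

```text
15.55 [ 0.56347121 -0.2285259   0.13813888] [-1.33986924e-05  1.68351350e-06  6.45329635e-06] [ 0.1  0.5 -2.4] 0.05276042505111046
[[-1.600e-03 -2.422e-01  9.702e-01]
 [ 8.000e-04  9.702e-01  2.422e-01]
 [-1.000e+00  1.100e-03 -1.300e-03]]
TCP local -1.34 -0.31
offset of jamb from assumed, via left,right,step: [0.01 0.14 0.32] [0.28 0.37 0.18] 20
far edge y [ 0.36504851 41.33547352] yaw err deg 20.91573866503609
jamb kn 20 132 -8.4 11.8 [ 0.86 58.79]
jamb kn 26 254 -8.4 11.7 [ 0.85 59.16]
jamb kn 34 199 -8.3 11.6 [ 0.76 58.91]
jamb kn y range [20.8 40. ]
leaf kn 560 16.97 [np.float64(-9.04), np.float64(8.58)] z top 92.18548160780648
[-0.37 82.8 ] expected z 83.03888342127624
left [-1.51000e-02 -3.87178e+01] 72 jamb yaw 14.8631381607002
right [1.18000e-02 6.90095e+01] 81 jamb yaw 13.325574238891175
far [3.90000e-03 5.98337e+01] 162 jamb yaw 14.224228476075726
```

View pics/w13z.png

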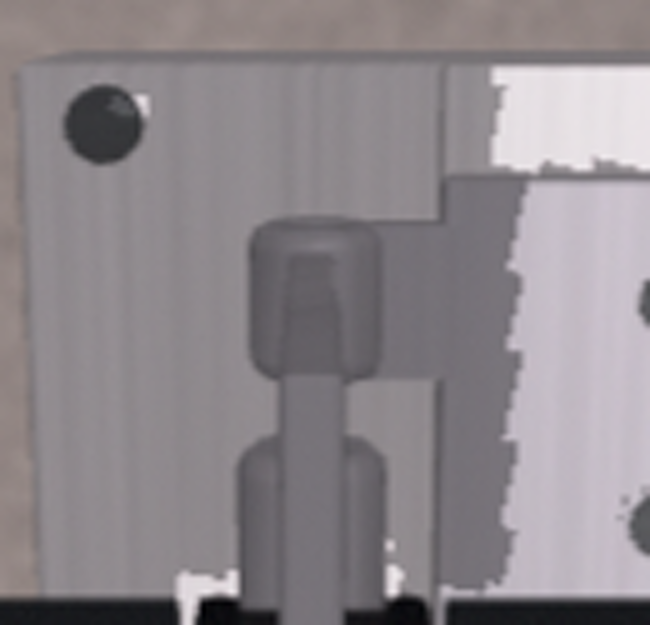

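>>> jog_arm(
  targets=[
    [0, 0, 0, 0.6, 0, 0.05, 0],
    [0, 0, 0, 0.6, 0, 0, 0],
    [0, 0, 0, 0.5, 0, 0, 0],
    [0, 0, 0, 0.3, 0, 0, 0],
    [0, 0, 0, 0, 0, 0, 0],
    [0, 0, 0, 0, 0, 0, 0],
    [0, 0, 0, 0, 0, 0, 0],
  ],
)

```text
time: 16.48
position: [0.5638, -0.2284, 0.118]
tool_rot: [-0.191, 1.564, 0.193]
ft_force: [0.8, 0.9, -2.0]
grip_width: 0.058
```

```bash
python3 look.py w14;python3 jm.py w14; python3 - <<'E'
from h import *
im=np.load('pics/w14.npz')['im']
save('w14z',cv2.resize(im[120:245,215:345],None,fx=5,fy=5,interpolation=cv2.INTER_CUBIC))
E
```

```text
16.475 [ 0.56377284 -0.22839333  0.11798871] [-2.07774960e-06  2.17640754e-05  2.27702110e-05] [ 0.8  0.9 -2. ] 0.05807904583786601
[[-1.800e-03 -2.422e-01  9.702e-01]
 [ 9.000e-04  9.702e-01  2.422e-01]
 [-1.000e+00  1.300e-03 -1.600e-03]]
TCP local -1.02 -0.25
offset of jamb from assumed, via left,right,step: [-0.01 -0.01  0.37] [2.04 0.53 0.27] 22
far edge y [ 0.17499006 51.26949038] yaw err deg 10.02619188606522
jamb kn 20 162 -8.6 11.7 [ 0.78 58.9 ]
jamb kn 26 297 -8.6 12.0 [ 0.71 59.08]
jamb kn 34 212 -8.5 12.0 [ 0.78 58.91]
jamb kn y range [15.6 40. ]
leaf kn 941 29.96 [np.float64(-8.75), np.float64(13.99)] z top 72.94944959155472
[-0.07 62.7 ] expected z 62.88871228035006
```

View pics/w14z.png

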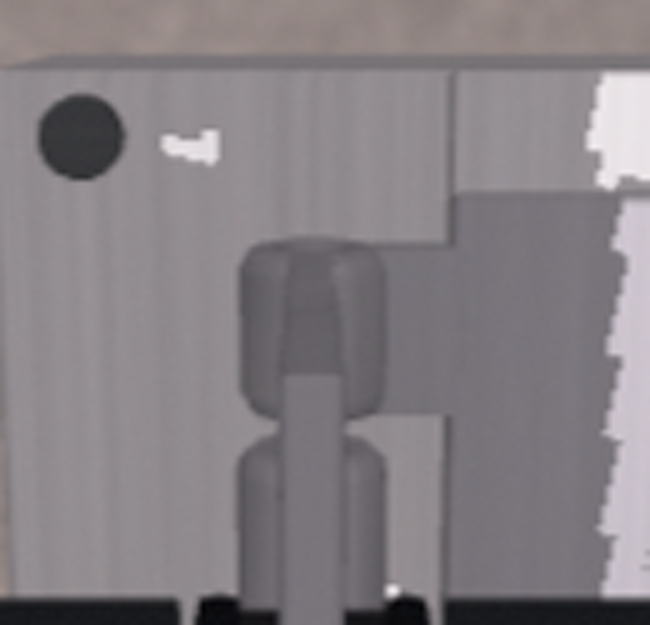

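>>> jog_arm(
  targets=[
    [0, 0, 0, 0.15, 0, 0.01, 0],
    [0, 0, 0, 0.15, 0, 0, 0],
    [0, 0, 0, 0.05, 0, 0, 0],
    [0, 0, 0, 0, 0, 0, 0],
    [0, 0, 0, 0, 0, 0, 0],
    [0, 0, 0, 0, 0, 0, 0],
  ],
)

```text
time: 17.27
position: [0.5637, -0.2283, 0.1143]
tool_rot: [-0.191, 1.564, 0.193]
ft_force: [0.3, 0.5, -2.0]
grip_width: 0.051
```

```bash
python3 look.py w15;python3 jm.py w15; python3 look.py s15 scene;python3 look.py t15 top;python3 - <<'E'
from h import *
im=np.load('pics/w15.npz')['im'];b=np.load('pics/s15.npz')['im']
save('w15z',np.hstack([cv2.resize(im[120:245,215:345],(450,433),interpolation=cv2.INTER_CUBIC),cv2.resize(b[130:230,160:240],(346,433),interpolation=cv2.INTER_CUBIC)]))
E
```

```text
17.275 [ 0.56370815 -0.2283096   0.11428561] [-8.98371969e-06  2.34887180e-05 -2.19714237e-05] [ 0.3  0.5 -2. ] 0.0514138393381935
[[-0.0022 -0.2422  0.9702]
 [ 0.001   0.9702  0.2422]
 [-1.      0.0015 -0.0019]]
TCP local -1.06 -0.16
offset of jamb from assumed, via left,right,step: [ 0.04 -0.05  0.61] [ 1.85 10.91  0.14] 23
far edge y [ 0.13278919 53.62156173] yaw err deg 7.608260397951522
jamb kn 20 167 -7.9 12.0 [ 0.93 58.95]
jamb kn 26 312 -8.5 11.9 [ 0.73 59.11]
jamb kn 34 225 -8.4 11.8 [ 0.7  58.96]
jamb kn y range [15.6 39.9]
leaf kn 961 29.99 [np.float64(-8.79), np.float64(13.72)] z top 68.80626547233979
[-0.11 58.99] expected z 59.18561098507277
17.325 [ 0.56369917 -0.22828611  0.11426364] [ 1.56564316e-05  2.50925407e-05 -1.36567421e-06] [-0.6  0.6 -0.9] 0.05388401976748896
[[-0.0022 -0.2422  0.9702]
 [ 0.0011  0.9702  0.2422]
 [-1.      0.0016 -0.0019]]
17.375 [ 0.56371482 -0.22826101  0.11426227] [-7.34651633e-06 -4.69703074e-05  2.22147324e-05] [-0.1  0.4 -1.8] 0.050152732287051714
[[-0.0022 -0.2422  0.9702]
 [ 0.0011  0.9702  0.2422]
 [-1.      0.0016 -0.0019]]
```

View pics/w15z.png

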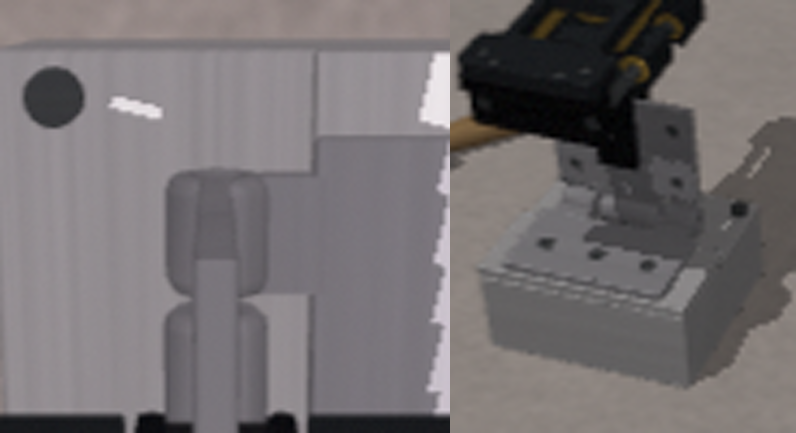

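View pics/t15.png

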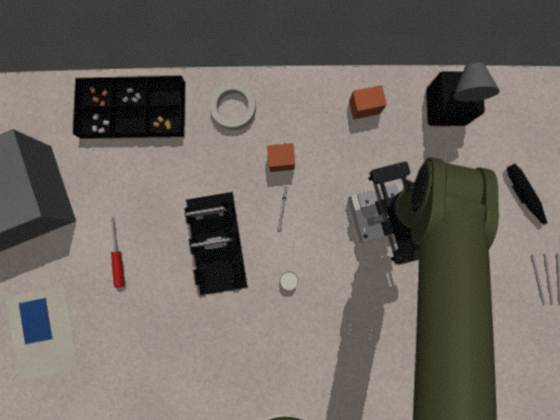

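```bash
python3 -c "
from h import *
from bench import close_job
s=get_state();print(s['qd'].round(4),s['ft_force'],s['grip_width'])
print(close_job())"
```

```text
[ 0.0009 -0.0003 -0.0007 -0.0023 -0.0005  0.0015 -0.0002] [-0.92043344 -0.07644806 -1.88113859] 0.05747678966882208
the job is handed in; nothing more can be done
None
```

I stood the setting gauge in the rack's empty middle station, fully down. I then gripped the single-knuckle leaf, lowered it between the jamb knuckles, and handed the job in at about 17.4 s, still gripping it upright and still.

**Gauge:** the wrist camera measured its top at 90.0 mm, as it should be when standing on the rack floor. Pushing down before release met the floor at the expected height.

**Leaf:** the last wrist image showed its knuckle within about 0.3 mm of the jamb knuckles across the hinge. The middle of its hole was at about 59.0–59.2 mm against a target of 59 mm. It was tilted about 0.1° and had roughly 2.5 mm clear to the knuckle I could see. The leaf's weight was still on the gripper, so it hangs about 0.2 mm above the land rather than touching it.

**Bystanders:** the final top view showed the other leaf still in its station. The pin, pot, driver and cartons looked unmoved, but the arm hid the brush in that view.

**Disagreement:** the top and wrist cameras differed by about 4–5 mm in x. I worked from the wrist camera and aligned the leaf against the jamb knuckles in the same image, so the difference did not affect the final fit.

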